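Unlock the gauge locker by its combination dial

TASK

Unlock the low blue and grey locker by its combination: turn the black dial left (anticlockwise seen from above) to the green 40-degree mark and stop there a moment without running past it, then turn it right, back through zero, feeling your way until it has pushed through the lock's stiff draw and comes up against the firm stop - without forcing the dial beyond that - and then slide the red bolt grip all the way open, away from the dial. Leave the things lying round the locker where they are.

Things in the scene. Friction and masses are not known exactly. Their poses are not given: they have to be found in the camera images.
- locker: Low steel locker, 150 (x) x 250 (y) x 70 mm high, fixed to the table, blue body, grey lid. Origin: centre of its underside, on the table; x points away from the robot at yaw 0, z up. The dial axis stands on the lid at (0, 55) mm, the red bolt grip at (0, -60) mm when shut.
- dial_grip (a point): Grip point of the dial, on its axis, 100 mm above the table. The black bar grip is 52 mm long (this point's x axis), 14 mm wide (y), reaches 83 to 113 mm above the table and stands on a disc of 68 mm diameter (top face at 84 mm). Pinch the bar across its width from above, fingertips above 86 mm, and turn. +x is the pointer (white line); at zero it lies along the locker's +x.
- dial (a joint): Angle of the dial, rad: 0 = pointer at the broad white mark (locker's +x), positive = turned left (anticlockwise from above). Starts at 0.05 to 0.25. Turns with about 0.04 N m, and 0.05 N m more once it picks up the number wheel on the way left; stays where it is left. Mechanical range -1.25 to 1.3.
- bezel (a point): Centre of the steel bezel round the dial, 100 mm diameter, its top face 76 mm above the table, with a tick every 10 degrees, longer every 30, a broad white one at zero, a broad green one at 40 degrees left and an orange arc from 6 to 46 degrees right.
- green_mark (a point): The green mark, 42 mm from the dial's axis, at 40 degrees left (joint dial = +0.698). The number wheel inside is only pushed leftward and keeps the farthest left angle that the dial reached, so running past cannot be taken back; the lock accepts 40 degrees plus or minus 6.
- orange_arc (a point): Middle of the orange arc, 48 mm from the axis, 26 degrees right. Turning right, the dial meets the stiff draw at an unknown 3 to 35 degrees right: torque rises to about 0.15 N m and stays so for 7 degrees (0.12 rad), then rises steeply at the firm stop (10 to 42 degrees right), well felt at 0.25 to 0.4 N m. The bolt is free once the draw is home (5 of its 7 degrees at least).
- shear_stop (a joint): Yield of the firm stop inside the lock, rad, 0 as found and as it shall remain: it gives way when the dial is forced against it with more than about 0.6 N m, and does not move before that. Yielding by more than 0.04 rad spoils the lock.
- bolt_grip (a point): Grip point of the bolt, in the middle of the upright red grip, 98 mm above the table; the grip is 24 mm (along the locker's x) x 14 mm (along the locker's y) and spans 72 to 112 mm above the table. Its steel bar and the two bridges that guide it reach 82 mm above the table, so keep fingertips above 84 mm.
- bolt (a joint): Travel of the bolt, m: 0 = shut, 0.025 = fully open, at its end stop, having slid along the locker's -y (away from the dial). Friction about 2.5 N; stays where it is left. While locked it moves only about 3 mm.
- hex_key_mid (a point): Bystander: middle of a black hex key, 98 x 33 x 7 mm, lying beside the locker.
- gauge_block_mid (a point): Bystander: middle of a grey gauge block, 22 x 56 x 12 mm, beside the locker.
- clip_7_mid (a point): Bystander: middle of a black moulded clip, 47 x 74 x 31 mm, beside the locker.
- bolt_1_mid (a point): Bystander: middle of a small steel hexagon bolt, 36 mm high, standing on its head beside the locker.

How it is judged (in metres and radians):
On the way, in this order (a step that is already met when the one before it is completed fails the run):
1. the dial stands at 40 degrees left, within 6.3 degrees (value of joint dial between 0.588 and 0.808 rad), for 0.2 s.
2. the dial has been turned right, past zero, by at least 7 degrees, the bolt still shut (value of joint dial below -0.12 rad and value of joint bolt below 0.006 m), for 0.1 s.
At the end, for the whole second after the job is handed in: The bolt is at rest, open by at least 22 of its 25 mm, with the dial left on the right of zero (at least 7 degrees right) (value of joint bolt above 0.022 m and value of joint dial below -0.12 rad and velocity of joint bolt below 0.01 m/s); the robot touches nothing.
It fails at once if the dial was forced: its stop gave way by more than 0.04 rad (value of joint shear_stop above 0.04 rad).
It fails at once if a bystander was shifted by more than 30 mm (distance of any of hex_key_mid, gauge_block_mid, clip_7_mid, bolt_1_mid from where it was at the start of the episode above 0.03 m).
It also fails if it takes over 64 s, if anything falls off the work surface, if the arm or the gripper's body presses on something with over 40 N, if the wrist force passes 120 N, or if a joint passes its speed limit or range.

ROBOT

A 6-joint arm with a two-finger parallel gripper is mounted at the origin on a cart in front of the work surface, level with it; the furniture and walls round the work are solid. World frame = base frame: x ahead of the robot, y to its left, z up, the work surface at z = 0. Lengths are in m, angles in degrees, forces in N, time in s.
With the tool pointing down it reaches from about 0.4 to 0.925 m from the base axis. Payload 12.5 kg.
Tool frame: the origin (TCP) lies on the centre line of the jaws, within the pads' length; the fingertips stand 22 mm ahead of it and the grasp point (between the pads) lies 3 mm ahead of it; z points along the fingers, y is the line along which they close (so a half turn about z gives the same grasp; the last joint's range is limited). The gripper opens to 95 mm and grips with 3 to 60 N. Pads are 20 mm wide; open, the fingers measure 119 mm over their backs; the gripper's body (75 mm by 180 mm) begins 59 mm behind the grasp point.
Start: joints at [-80.879, 28.126, 89.318, -0, 62.55, -6.05], TCP at [0.164, -0.603, 0.237] pointing down, gripper open.
Joint ranges: [-177.58, 177.58], [-47.91, 125.51], [2.72, 160], [-65.01, 245.01], [3.68, 167.84], [-153.87, 153.87]. Speed limits (degrees/s): [127.2, 127.2, 159.86, 180, 180, 180].

INTERFACE

Orientations are given as a 3x3 rotation matrix whose columns are the frame's x, y, z axes.
In Python, from cell import r, capture gives the robot as it stands. Calls block until the motion is done:
- r.reach(position, orientation): joint-space move of the TCP to a pose.
- r.move_l(position, velocity=0.15, rotation=None, stop_force=None): straight line of the TCP; rotation=None keeps the orientation; velocity is the mean speed in m/s. With stop_force (N) it stops when the force on the tool has changed by that much, and returns True; else False.
- r.movej(angles): joint-space move.
- r.grip(opening, strength=None): finger opening in m; strength is the grip in N (None keeps the last); returns when the fingers have stopped.
- r.dwell(seconds).
- r.inverse_kinematics(position, orientation): joint angles nearest the present ones, or None.
- capture(name): name is "side" or "top"; returns a dict with "frame" (480x640x3 uint8, red, green, blue), "fovy" (degrees; the focal length in pixels is half the picture's height over the tangent of half this angle, whatever the lens; pixels are square), "cx", "cy" (the principal point, pixels), "extrinsics" (4x4, takes a point from camera to world coordinates). Camera axes: x right, y down, z forward; pixel columns grow to the right and rows downward; lengths in m; the calibration is good to about 2 mm. A picture is of the moment at which its call begins. There is no depth.
A pose or a line that the arm cannot do raises r.MotionError and nothing moves.
- r.job_done(): hands the job in; it is judged then, once.
Readings, each from a call of its own:
- r.get_clock(): time.
- r.get_qpos(): joint angles.
- r.get_qvel(): joint speeds.
- r.get_tau(): joint torques, N m.
- r.get_tool_pos(): TCP position.
- r.get_eef_rot(): TCP orientation.
- r.get_wrist_force(): force on the tool from outside, world axes, zero at the start.
- r.get_wrist_torque(): the same for the moment, N m.
- r.get_gripper_width(): finger opening in m.
- r.get_gripper_force(): force on a finger pad.
Only numpy, scipy, OpenCV 4.12 (cv2) and the standard library are available. Lean on these libraries where they do the work, as an engineer would, in place of code of your own. Each camera call takes 0.05 s, during which the arm holds its last target. There are 200 camera calls.

## Working session

There is one attempt and no reset: what is moved stays moved. The work goes in short steps, each a Python script; the robot and the scene stay as the last script left them, time stands still between calls to the robot, and variables do not carry over. Pictures are saved under pics/ and viewed, at most 10 in all, crops included, and the job is handed in when it is done.

```bash
mkdir -p pics; ls
python3 - <<'E'
from cell import r,capture
import cv2,numpy as np
for n in("top","side"):
    c=capture(n);cv2.imwrite(f"pics/{n}0.png",c["frame"][:,:,::-1]);print(n,c["fovy"],c["cx"],c["cy"],np.round(c["extrinsics"],4).tolist())
print(r.get_clock(),r.get_wrist_torque())
E
```

```text
pics
top 57.788431992852026 321.43068395261264 244.15028678174878 [[-0.0148, -0.9992, 0.0367, 0.4352], [-0.9997, 0.0156, 0.0206, 0.0651], [-0.0211, -0.0363, -0.9991, 0.9419], [0.0, 0.0, 0.0, 1.0]]
side 47.11396091117777 318.1934529793409 243.44212647359961 [[0.9998, 0.0047, -0.0194, 0.485], [0.0193, -0.4748, 0.8799, -0.8007], [-0.0051, -0.8801, -0.4748, 0.5557], [0.0, 0.0, 0.0, 1.0]]
0.1 [-0.00430225 -0.03554518  0.03061709]
```

View pics/top0.png

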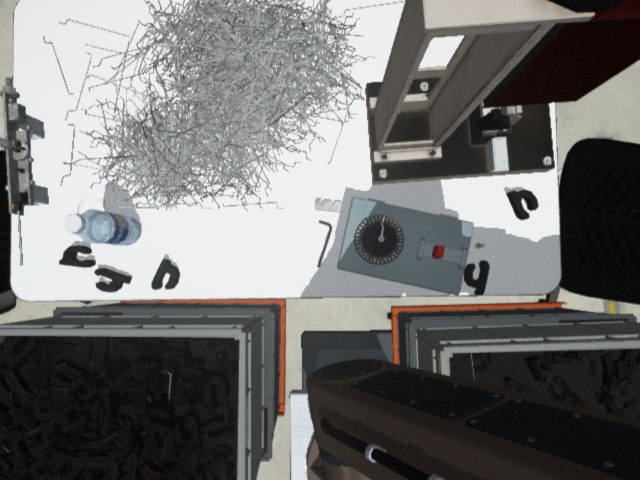

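View pics/side0.png

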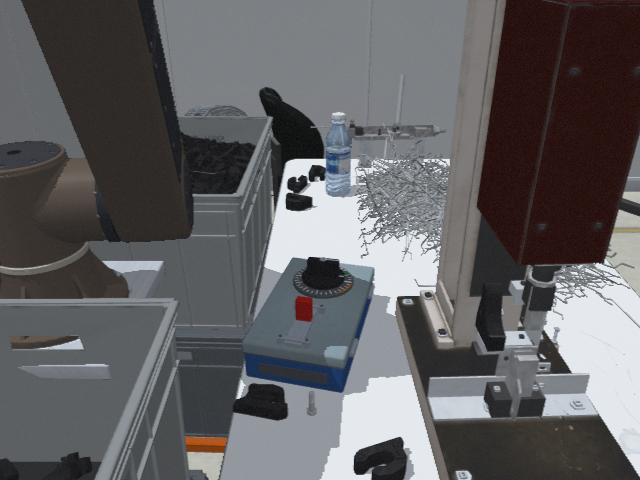

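Top view: dial centre is near (380,239), red grip near (439,252), and the tall press stands beyond the locker, clear of it. Next I'll localise the parts and zoom in on the dial.

```bash
cat > h.py <<'E'
from cell import r,capture
import cv2,numpy as np
def ray(c,u,v,z):
    E=c["extrinsics"];f=240/np.tan(np.radians(c["fovy"]/2))
    d=E[:3,:3]@[(u-c["cx"])/f,(v-c["cy"])/f,1];o=E[:3,3]
    return (o+d*(z-o[2])/d[2])
def red(c,box):
    h=cv2.cvtColor(c["frame"],cv2.COLOR_RGB2HSV);m=(((h[...,0]<8)|(h[...,0]>172))&(h[...,1]>150)&(h[...,2]>70)).astype(np.uint8)
    k=np.zeros_like(m);x0,y0,x1,y1=box;k[y0:y1,x0:x1]=1;m*=k
    M=cv2.moments(m,True);return M["m10"]/M["m00"],M["m01"]/M["m00"],m
def Rz(a): # tool down, tool x axis at world angle a
    c,s=np.cos(a),np.sin(a);return np.array([[c,s,0],[s,-c,0],[0,0,-1.]])
E
python3 - <<'E'
from h import *
c=capture("top")
im=c["frame"]
cv2.imwrite("pics/dial1.png",cv2.resize(im[180:305,325:485],None,fx=5,fy=4.8*5/4.8,interpolation=cv2.INTER_CUBIC)[:600,:,::-1])
u,v,m=red(c,(420,230,460,275));print("red top",u,v,m.sum(),ray(c,u,v,.108))
s=capture("side");u,v,m=red(s,(285,285,325,330));print("red side",u,v,m.sum(),ray(s,u,v,.096))
h=cv2.cvtColor(im,cv2.COLOR_RGB2HSV);g=im.max(2)
m=((h[...,0]>45)&(h[...,0]<85)&(h[...,1]>90)).astype(np.uint8);m[:205]=0;m[275:]=0;m[:,:350]=0;m[:,410:]=0
ys,xs=np.nonzero(m);print("green",xs.mean(),ys.mean(),len(xs),ray(c,xs.mean(),ys.mean(),.076))
# lid outline & disc
L=((h[...,0]>85)&(h[...,0]<115)&(h[...,1]>25)&(g>60)&(g<190)).astype(np.uint8);L[:190]=0;L[300:]=0;L[:,:330]=0;L[:,480:]=0
cn=max(cv2.findContours(L,0,2)[0],key=cv2.contourArea);print(cv2.minAreaRect(cn))
D=(g<60).astype(np.uint8);D[:205]=0;D[272:]=0;D[:,:350]=0;D[:,410:]=0
cn=max(cv2.findContours(D,0,2)[0],key=cv2.contourArea);(x,y),rad=cv2.minEnclosingCircle(cn);print("disc",x,y,rad,ray(c,x,y,.08))
E
```

```text
red top 439.2567567567568 251.1216216216216 74 [ 0.44902053 -0.14225648  0.108     ]
red side 303.50943396226415 308.3423180592992 371 [ 0.44881024 -0.14630843  0.096     ]
green 369.0 220.8 10 [ 0.51207232 -0.01251319  0.076     ]
((405.4205627441406, 244.7653350830078), (124.95111846923828, 75.58247375488281), 12.26477336883545)
disc 381.0 241.5 21.10104751586914 [ 0.47026583 -0.03507165  0.08      ]
```

View pics/dial1.png

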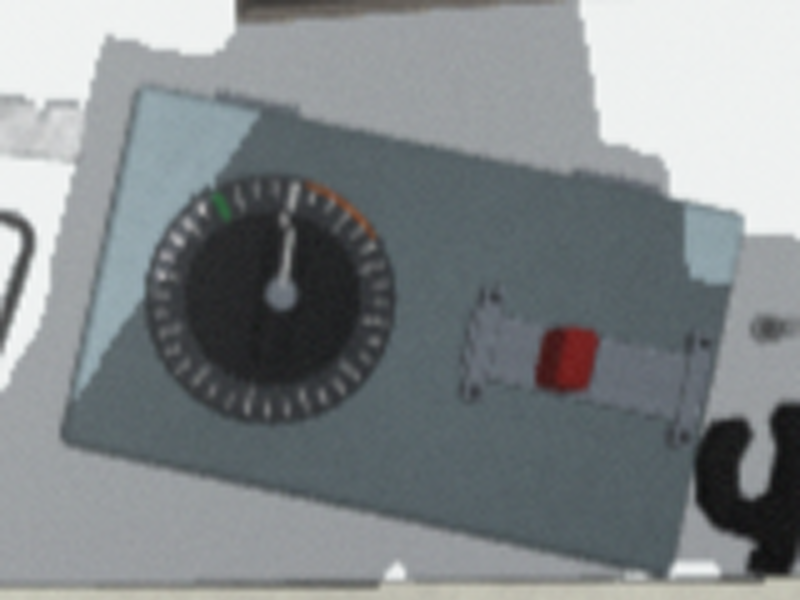

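Crop (5x, offset 325,180): bezel centre is at about (271,299), zero mark (293,195), green (222,207), and the pointer runs from hub (280,292) to about (286,225). The lid corners are (140,88), (742,215), (668,575) and (65,440).

Run:
```python
from h import *
c=capture("top")
p=lambda x,y,z: ray(c,325+(x-2)/5,180+(y-2)/5,z)
C=np.array([p(*q,.07) for q in[(140,88),(742,215),(668,575),(65,440)]])
ang=lambda d:np.degrees(np.arctan2(d[1],d[0]))
print("lid",C.round(4).tolist(),np.linalg.norm(C[1]-C[0]),np.linalg.norm(C[0]-C[3]))
print("yaw",ang(C[0]-C[1])-90,ang(C[3]-C[2])-90,ang(C[0]-C[3]),ang(C[1]-C[2]))
a=p(271,299,.076);hub=p(281,292,.113);print("axis",a,hub)
b=ray(c,*red(c,(420,230,460,275))[:2],.108)
print("bolt",b,np.linalg.norm((a-b)[:2]),ang(a-b)-90)
print("zero",ang(p(293,195,.076)-a),"green",ang(p(222,207,.076)-a)-40,"ptr",ang(p(287,225,.113)-hub), "ptr2",ang(p(291,240,.113)-hub))
y=np.radians(ang(a-b)-90);R=np.array([[np.cos(y),-np.sin(y)],[np.sin(y),np.cos(y)]])
m=C[:,:2].mean(0);print("from lid", m+R@[0,.055],m+R@[0,-.06])
s=capture("side");cv2.imwrite("pics/side1.png",cv2.resize(s["frame"][245:345,250:383],(798,600),interpolation=cv2.INTER_CUBIC)[:,:,::-1])
for z,n in((.076,a),(.113,a)):
    E=s["extrinsics"];q=E[:3,:3].T@(np.r_[n[:2],z]-E[:3,3]);f=240/np.tan(np.radians(s["fovy"]/2));print("proj",6*(s["cx"]+f*q[0]/q[2]-250),6*(s["cy"]+f*q[1]/q[2]-245))
```

```text
lid [[0.5607, 0.019, 0.07], [0.5055, -0.2201, 0.07], [0.3628, -0.187, 0.07], [0.4198, 0.0514, 0.07]] 0.24533824208184726 0.1446673894359185
yaw -13.005075178421663 -13.44373546608685 -12.959646057007323 -13.052538036953996
axis [ 0.47467522 -0.03125748  0.076     ] [ 0.47559691 -0.03098758  0.113     ]
bolt [ 0.44896211 -0.14218952  0.108     ] 0.11387309372769143 -13.050218402722038
zero -13.016812564465939 green -13.122415726695976 ptr -6.229473159481485 ptr2 -11.970298345860394
from lid [ 0.47462599 -0.03058658] [ 0.44865842 -0.14261642]
proj 434.65160354204477 197.95775366305838
proj 434.4590366373096 80.8656032893274
```

View pics/side1.png

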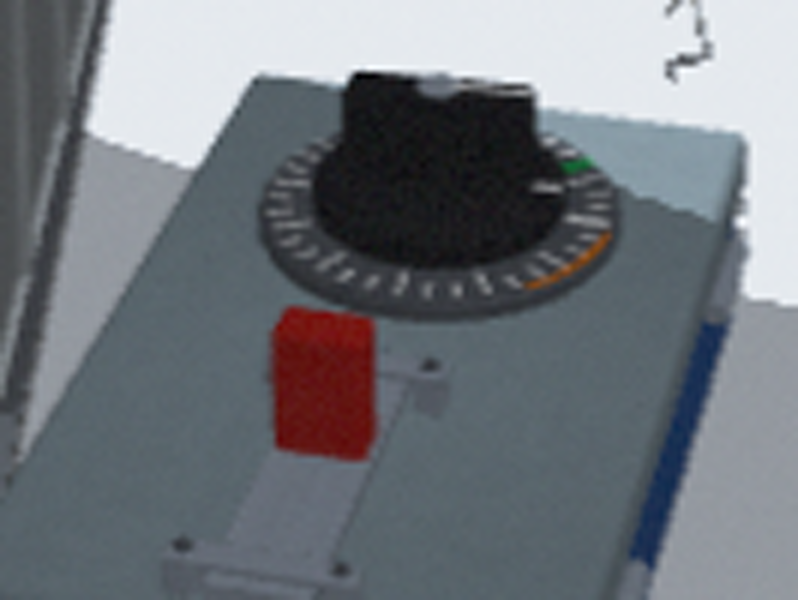

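Side crop: pointer line on the bar top runs from (435,85) to (535,92), and its tip on the disc is at (547,187). My next script works out the dial angle, checks the IK and approaches.

```bash
cat >> h.py <<'E'
YAW=np.radians(-13.05);AX=np.array([.4748,-.0310]);BO=np.array([.4488,-.1422])
E
python3 - <<'E'
from h import *
s=capture("side");c=capture("top")
p=lambda x,y,z: ray(s,250+x/6,245+y/6,z)
t=lambda x,y,z: ray(c,325+(x-2)/5,180+(y-2)/5,z)
ang=lambda d:np.degrees(np.arctan2(d[1],d[0]))+13.05
h=p(435,85,.113);print(h,ang(p(535,92,.113)-h)); A=np.r_[AX,0]
print("tip side",ang(p(547,187,.084)-A),"top",ang(t(285,215,.084)-A),"bar top",ang(t(290,232,.113)-A))
q0=r.get_qpos()
for d in(45,10,-45):
    print(d,r.inverse_kinematics(np.r_[AX,.111],Rz(YAW+np.radians(d))))
t0=r.get_clock();r.reach(np.r_[AX,.23],Rz(YAW+np.radians(9)))
print(r.get_clock()-t0,r.get_qpos(),r.get_tool_pos(),r.get_wrist_torque(),r.get_wrist_force(),r.get_gripper_width())
E
```

```text
[ 0.47484822 -0.03347775  0.113     ] 5.686149566592072
tip side -0.18463879889183588 top 3.426895367374433 bar top 3.7711913335268186
45 [-1.16966562e+01  2.69749869e+01  1.17290325e+02 -2.54444375e-14
  3.57346880e+01  4.63533438e+01]
10 [-1.16966562e+01  2.69749869e+01  1.17290325e+02 -2.54444375e-14
  3.57346880e+01  8.13533438e+01]
-45 [-1.16966562e+01  2.69749869e+01  1.17290325e+02 -2.54444375e-14
  3.57346880e+01  1.36353344e+02]
2.325 [-1.17522279e+01  1.65245567e+01  1.10031578e+02 -4.04382483e-03
  5.34400526e+01  8.23359884e+01] [ 0.47493073 -0.03150846  0.2299811 ] [ 0.00356231  0.00390546 -0.00280114] [ 0.04679226 -0.23491172 -0.1516417 ] 0.09494037243691014
```

Run:
```python
from h import *
r.grip(.05,30)
r.reach(np.r_[AX,.23],Rz(YAW+np.radians(4.2)))
print(r.move_l(np.r_[AX,.111],.08,stop_force=8),r.get_tool_pos())
T0=r.get_wrist_torque();F0=r.get_wrist_force();r.grip(.005,8);print("w",r.get_gripper_width(),r.get_gripper_force())
r.dwell(.2);print(r.get_wrist_torque()-T0,r.get_wrist_force()-F0)
r.grip(.005,30);r.dwell(.2);print(r.get_wrist_torque()-T0,r.get_wrist_force()-F0,r.get_qpos(),r.get_clock())
s=capture("side");cv2.imwrite("pics/side2.png",cv2.resize(s["frame"][220:345,240:407],(798,598),interpolation=cv2.INTER_CUBIC)[:,:,::-1])
np.save("T0.npy",np.r_[T0,F0])
```

```text
False [ 0.47498443 -0.03102804  0.11136191]
w 0.014013432430437194 7.995511293411255
[ 9.76857210e-01 -1.47404986e-01 -2.95914327e-04] [0.95092426 5.16104453 0.80823118]
[ 0.9633804  -0.12258028 -0.00214127] [-0.16121413  5.64503131  1.09840381] [-1.16821360e+01  2.69726118e+01  1.17289349e+02  2.42678003e-02
  3.57375532e+01  8.71529779e+01] 6.825
```

View pics/side2.png

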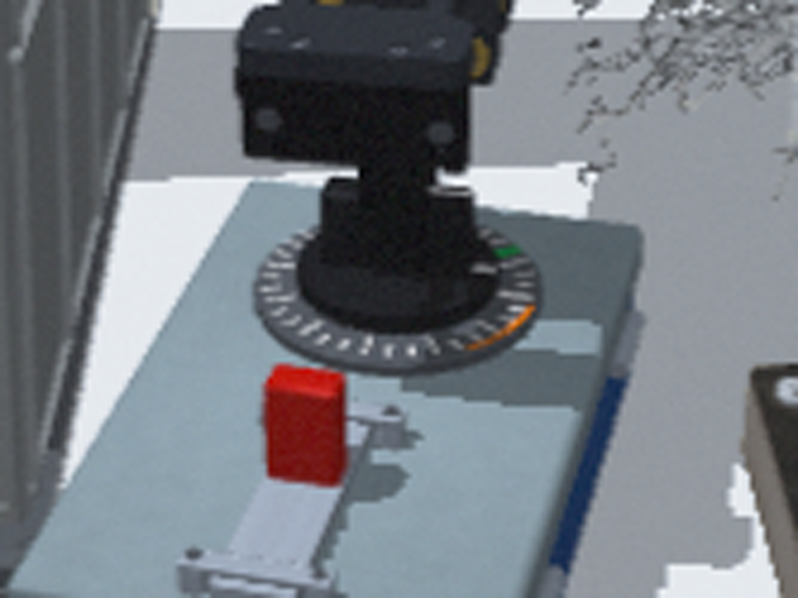

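The side crop shows the jaws square on the bar with tips clear of the disc. The pointer tip is at (483,268), and the green mark at (508,250) is ahead of it to the left. I'll turn left in small steps.

```bash
cat >> h.py <<'E'
def turn(d,base):  # dial angle by wrist roll
    q=base.copy();q[5]=91.35-d;r.movej(q)
    return 91.35-r.get_qpos()[5]
E
python3 - <<'E'
from h import *
T=np.load("T0.npy")
r.move_l(np.r_[AX+[0,.0008],.111],.02,Rz(YAW+np.radians(4.2)))
print("F",(r.get_wrist_force()-T[3:]).round(1))
b=r.get_qpos();print(b.round(2));np.save("b.npy",b)
for d in(8,14,20,26,31,35,38,39.6):
    t=r.get_clock();a=turn(d,b);print(d,round(a,2),"dt",round(r.get_clock()-t,2),(r.get_wrist_torque()-T[:3]).round(3),(r.get_wrist_force()-T[3:]).round(1),round(r.get_gripper_width(),4))
r.dwell(.4);print(91.35-r.get_qpos()[5],r.get_tool_pos(),r.get_clock())
s=capture("side");cv2.imwrite("pics/side3.png",cv2.resize(s["frame"][220:345,240:407],(798,598),interpolation=cv2.INTER_CUBIC)[:,:,::-1])
E
```

```text
F [ 0.1 -4.8  1.1]
[-1.1640e+01  2.6970e+01  1.1729e+02 -6.0000e-02  3.5720e+01  8.7250e+01]
8 7.91 dt 0.25 [-0.027  0.003 -0.005] [-0.4 -0.7  0.3] 0.0139
14 13.78 dt 0.25 [0.054 0.014 0.029] [-0.5  0.   0.9] 0.0138
20 19.7 dt 0.25 [ 0.238 -0.009 -0.005] [-0.3  1.7  1.1] 0.0136
26 25.67 dt 0.25 [ 0.549 -0.081  0.093] [-0.8  2.9  0.7] 0.0139
31 30.68 dt 0.25 [ 0.794 -0.045 -0.023] [0.2 4.1 1.8] 0.0138
35 34.75 dt 0.25 [ 0.975 -0.133 -0.035] [0.3 5.2 1.6] 0.0137
38 37.74 dt 0.25 [ 0.924 -0.114  0.041] [0.8 5.4 1.5] 0.0141
39.6 39.33 dt 0.25 [ 0.943 -0.097 -0.026] [-0.5  5.4  0.9] 0.0135
39.32214122588506 [ 0.47475479 -0.030449    0.11103072] 9.525
```

View pics/side3.png

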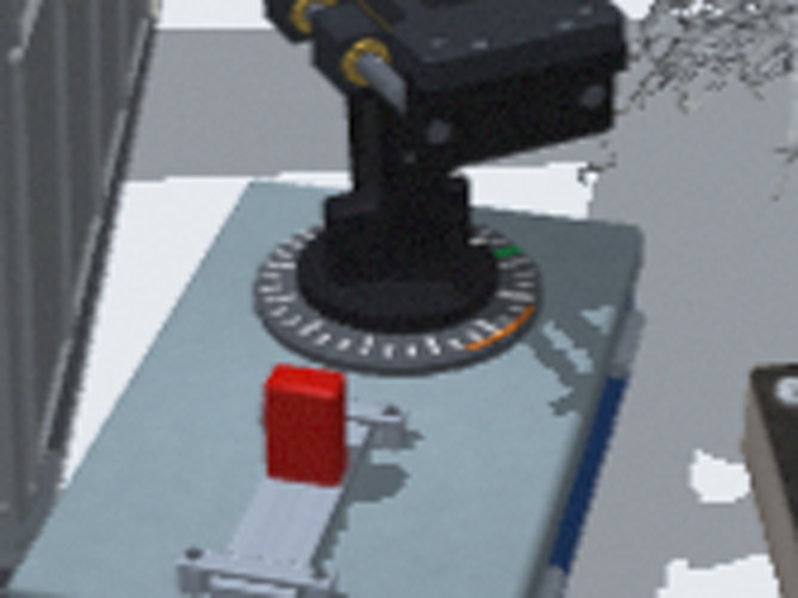

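Grip width is 14 mm, so the pads are flat on the bar and it has followed to about 39.3°. The pointer is hidden by the gripper in this view. Now right, with averaged torque.

```bash
cat >> h.py <<'E'
def mz(n=8):
    a=[]
    for _ in range(n): a.append([r.get_wrist_torque()[2],r.get_tau()[5]]); r.dwell(.02)
    return np.mean(a,0)
E
python3 - <<'E'
from h import *
b=np.load("b.npy");t0=r.get_clock();print("hold",mz());print("read dt",r.get_clock()-t0)
base=[]
for d in(34,26,18,10,4):
    a=turn(d,b);m=mz();base.append(m);print(d,round(a,2),m.round(3))
base=np.mean(base[1:],0);d=4
while d>-46:
    d-=1;a=turn(d,b);m=mz(6);print(d,round(a,2),m.round(3),(m-base).round(3),round(r.get_gripper_width(),4))
    if abs(m[0]-base[0])>.2 or a-d>2.5: break
print(r.get_clock())
E
```

```text
hold [0.0044085  0.01547242]
read dt 0.1333000000000002
34 33.9 [-0.033  0.131]
26 26.17 [-0.031  0.203]
18 18.35 [0.006 0.213]
10 10.31 [-0.009  0.219]
4 4.25 [-0.031  0.169]
3 3.05 [-0.047 -0.008] [-0.031 -0.209] 0.0141
2 2.01 [-0.031  0.006] [-0.014 -0.195] 0.0138
1 1.0 [-0.04   0.009] [-0.024 -0.192] 0.0138
0 0.0 [-0.039  0.01 ] [-0.023 -0.191] 0.0138
-1 -1.0 [-0.044  0.011] [-0.028 -0.19 ] 0.0142
-2 -2.0 [-0.041  0.011] [-0.024 -0.19 ] 0.014
-3 -3.04 [-0.023 -0.011] [-0.007 -0.212] 0.014
-4 -4.04 [-0.038 -0.01 ] [-0.022 -0.211] 0.0139
-5 -5.04 [-0.008 -0.01 ] [ 0.009 -0.211] 0.0134
-6 -6.04 [-0.036 -0.01 ] [-0.02  -0.211] 0.0136
-7 -7.04 [-0.058 -0.01 ] [-0.042 -0.211] 0.0136
-8 -8.04 [-0.035 -0.01 ] [-0.019 -0.211] 0.0138
-9 -9.04 [-0.044 -0.01 ] [-0.028 -0.211] 0.014
-10 -10.04 [-0.019 -0.01 ] [-0.003 -0.211] 0.0138
-11 -11.04 [-0.06  -0.009] [-0.044 -0.21 ] 0.0139
-12 -12.04 [-0.051 -0.009] [-0.034 -0.21 ] 0.0142
-13 -13.04 [-0.036 -0.009] [-0.02 -0.21] 0.0134
-14 -14.04 [-0.026 -0.009] [-0.009 -0.21 ] 0.0139
-15 -15.04 [-0.028 -0.009] [-0.011 -0.21 ] 0.0139
-16 -16.04 [-0.04
[... 507 characters left out ...]
0.015 -0.21 ] 0.014
-27 -27.04 [-0.022 -0.009] [-0.005 -0.21 ] 0.0141
-28 -28.04 [-0.024 -0.009] [-0.008 -0.21 ] 0.0139
-29 -29.04 [-0.039 -0.009] [-0.023 -0.21 ] 0.0138
-30 -30.04 [-0.067 -0.009] [-0.05 -0.21] 0.0138
-31 -31.03 [0.03  0.063] [ 0.046 -0.138] 0.0139
-32 -32.03 [0.059 0.075] [ 0.075 -0.126] 0.0143
-33 -33.03 [0.041 0.072] [ 0.058 -0.129] 0.0136
-34 -34.03 [0.051 0.073] [ 0.068 -0.128] 0.0137
-35 -35.03 [0.054 0.073] [ 0.07  -0.128] 0.0138
-36 -36.03 [0.02  0.073] [ 0.036 -0.128] 0.0138
-37 -37.03 [0.056 0.073] [ 0.072 -0.128] 0.0139
-38 -38.03 [0.034 0.073] [ 0.051 -0.128] 0.014
-39 -39.02 [0.141 0.159] [ 0.157 -0.042] 0.0137
-40 -40.01 [0.321 0.335] [0.337 0.134] 0.0139
27.05
```

The draw began at about -30.5° and the firm stop was felt at about -39°, 0.33 N m. I'll relax, release, and go to the bolt.

Run:
```python
from h import *
b=np.load("b.npy");turn(-38.7,b);print(mz())
r.grip(.04,30);p=r.get_tool_pos();r.move_l([p[0],p[1],.2],.15)
R=Rz(YAW);r.reach(np.r_[BO,.2],R)
print(r.move_l(np.r_[BO,.111],.08,stop_force=8))
F0=r.get_wrist_force();r.grip(.005,15);print(r.get_gripper_width(),r.get_wrist_force()-F0)
p=r.get_tool_pos();d=np.array([np.sin(YAW),-np.cos(YAW),0])
for k in(.005,.012,.018,.022,.0245,.026,.0275):
    hit=r.move_l(p+k*d,.03,stop_force=15);print(k,hit,((r.get_tool_pos()-p)@d).round(4),(r.get_wrist_force()-F0).round(1))
    if hit:break
r.dwell(.2);print(r.get_clock())
c=capture("side");cv2.imwrite("pics/side4.png",cv2.resize(c["frame"][240:390,230:430],(800,600),interpolation=cv2.INTER_CUBIC)[:,:,::-1])
```

```text
[0.05549806 0.04902649]
False
0.014030216483972359 [-2.32753132 -5.78495822  2.21701651]
0.005 False 0.0053 [-1.7 -2.4  1.8]
0.012 False 0.0124 [-1.6 -3.7  1.9]
0.018 False 0.0183 [-2.9 -3.2  3. ]
0.022 False 0.0222 [-2.8 -3.4  3.5]
0.0245 False 0.0246 [-3.7 -1.   3. ]
0.026 False 0.0253 [0.6 7.9 4.4]
0.0275 False 0.0255 [ 6.4 20.7  6. ]
33.8417
```

View pics/side4.png

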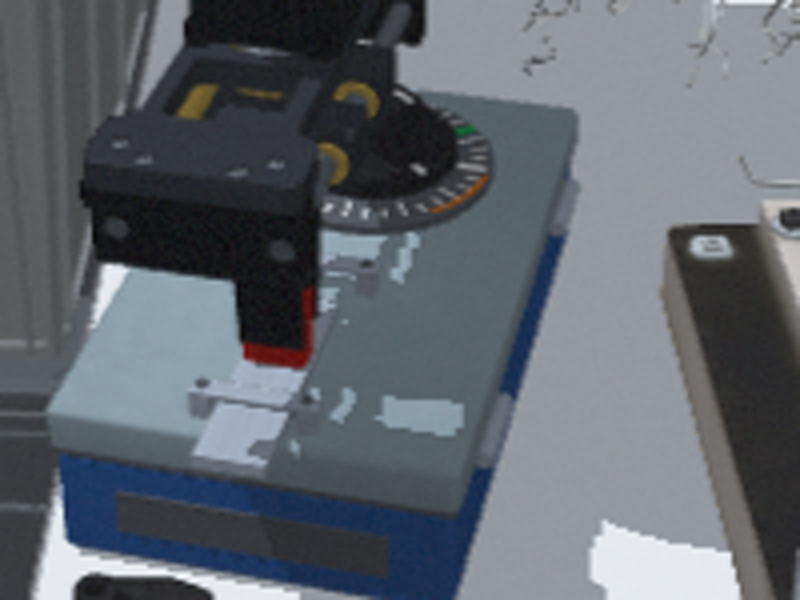

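The picture shows the red grip carried to the near bridge, with the bar sticking out. The pointer, at about (418,170), lies on the right by the orange arc. The bolt reached its end stop after 25 mm of travel, so I'll ease off, release, rise and check.

Run:
```python
from h import *
d=np.array([np.sin(YAW),-np.cos(YAW),0]);p=r.get_tool_pos()
r.move_l(p-.0003*d,.02);r.grip(.04,15);p=r.get_tool_pos();r.move_l([p[0],p[1],.2],.15)
p=r.get_tool_pos();r.move_l([p[0]-.02,p[1]-.2,.25],.2);r.dwell(.3)
s=capture("side");u,v,m=red(s,(270,270,340,350));q=ray(s,u,v,.096);print(q,m.sum(),"travel",(q[:2]-[.44881,-.14631])@d[:2],r.get_wrist_force(),r.get_clock())
```

```text
[ 0.44288016 -0.17018272  0.096     ] 386 travel 0.02459513124335662 [ 0.04620211 -0.49101796  0.56534069] 37.1083
```

```bash
python3 -c "
from cell import r
print(r.job_done())"
```

```text
the job is handed in; nothing more can be done
None
```

The locker is unlocked and the job is handed in at about 37 s: dial left to about 39.3°, then right through the draw to the firm stop at about -39° (0.33 N m felt), bolt open by about 24.6 mm in the camera, and the arm clear; no verdict came back and I did not re-measure the bystanders.

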